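# Move the sensor cartridge to the test cradle and snap it locked

### The job

The flow-sensor cartridge is locked in the blue charging cradle. Snap that cradle's red-barred rocker lever over to release it, then set the cartridge fully down in the white test cradle, without dropping it (the two cradles are open to the fingers on different sides of the cartridge, so put it down on the way and take it again the other way), and finally snap the white cradle's lever over so that its hook locks the cartridge in. Leave the brown bottle and the tape roll where they are.

Things in the scene. Friction and masses are not known exactly. Their poses are not given: they have to be found in the camera images.
- cartridge: Sensor cartridge: loose grey box with yellow spot on top, black ribbed patches on its long sides and yellow patches on its ends; 56 mm long (its x) x 36 mm wide (its y) x 30 mm high (its z), 80 to 170 g. Origin: centre of its underside. The same either way round. The worktop between the two cradles, and in front of that gap, is free.
- charge_cradle: Blue charging cradle, fixed; base 92x86x6 mm. Origin: on the worktop under the nest's centre; lever on its +x side. Nest floor at height 6 mm. Cartridge stands in it, long axis along cradle y, 2 mm play a side. Nest walls across x, 4 mm thick, are as high as the cartridge's top (36 mm): its long sides cannot be gripped here; at +y and -y only lips of height 10 mm: its ends are free above.
- test_cradle: White test cradle, orange lever cheeks, fixed; base 112x86x6 mm. Origin: on the worktop under the nest's centre; lever on its +x side. Nest floor at height 6 mm. Takes the cartridge upright, long axis along cradle x, 2 mm play a side. Nest walls across x, 4 mm thick, reach the seated cartridge's top (36 mm): its ends cannot be gripped here; at +y and -y only lips of height 10 mm.
- charge_lever (a joint): Rocker lever of the blue cradle; hinge along cradle y, 24 mm above the worktop, 34 mm to +x of the cradle's origin. rad: -0.5 closed (leans over the nest, steel hook over the cartridge), 0 upright, 0.5 open (leans away, hook clear). An over-centre spring snaps it to the nearer end; pushing the bar over takes about 6 N. Starts closed.
- test_lever (a joint): The same lever on the test cradle, hinge 24 mm above the worktop, 44 mm to +x of the cradle's origin: -0.5 closed (locked), 0 upright, +0.5 open. Starts open.
- charge_bar (a point): Centre of the red cross bar at the top of the charging cradle's lever: 11 mm thick, 39 mm long along the cradle's y, 58 mm from the hinge. About 75 mm above the worktop at either end, 82 mm when upright.
- test_bar (a point): Centre of the red cross bar at the top of the test cradle's lever, of the same size.
- bottle: Brown dropper bottle, 33 mm wide, 102 mm high, loose, stands behind the cradles; origin: centre of its underside. Leave alone.
- tape: Roll of cream tape lying flat, 103 mm wide, 25 mm high, loose, in front at the left; origin: centre of its underside. Leave alone.

How it is judged:
On the way, in this order (a step that is already met when the one before it is completed fails the run):
1. the charging cradle's lever has been snapped open while the cartridge still stands in that cradle (value of joint charge_lever above 0.4 rad and distance of cartridge from where it was at the start of the episode below 0.01 m), for 0.2 s.
2. the cartridge stands fully down in the test cradle, let go, with that cradle's lever still open (value of joint test_lever above 0.4 rad and horizontal distance between cartridge and test_cradle below 0.004 m and z of cartridge in the frame of test_cradle below 0.008 m and angle between the x axis of cartridge and the x axis of test_cradle, either way round below 0.12 rad and contact force between the fingers and cartridge below 0.1 N), for 0.1 s.
At the end, for the whole second after the job is handed in: The cartridge rests upright in the test cradle, within 4 mm of the nest's centre, its underside less than 8 mm above the worktop (the nest floor is at 6 mm) and its long axis within 0.12 rad of the cradle's x, and the test cradle's lever is snapped to its closed end (below -0.4 rad) (value of joint test_lever below -0.4 rad and horizontal distance between cartridge and test_cradle below 0.004 m and z of cartridge in the frame of test_cradle below 0.008 m and angle between the x axis of cartridge and the x axis of test_cradle, either way round below 0.12 rad and angle between cartridge's own z axis and vertical below 0.1 rad and linear speed of cartridge below 0.02 m/s); the robot touches nothing.
It fails at once if the cartridge is dropped (it falls freely, touching nothing, at over 0.45 m/s, about 10 mm of fall) (contact force between anything else and cartridge below 0.01 N and linear speed of cartridge above 0.45 m/s).
It fails at once if the brown bottle is moved over 30 mm or knocked over (distance of bottle from where it was at the start of the episode above 0.03 m or angle between bottle's own z axis and vertical above 0.5 rad).
It fails at once if the tape roll is moved over 30 mm (distance of tape from where it was at the start of the episode above 0.03 m).
It also fails if it takes over 72 s, if anything falls off the work surface, if the arm or the gripper's body presses on something with over 40 N, if the wrist force passes 120 N, or if a joint passes its speed limit or range.

### The arm

A 6-joint arm with a two-finger parallel gripper is mounted at the origin on a cart in front of the work surface, level with it; the furniture and walls round the work are solid. World frame = base frame: x ahead of the robot, y to its left, z up, the work surface at z = 0. Lengths are in m, angles in rad, forces in N, time in s.
With the tool pointing down it reaches from about 0.225 to 0.875 m from the base axis. Payload 3.4 kg.
Tool frame: the origin (TCP) lies midway between the tips of the shut fingers; the grasp point (between the pads) lies 19 mm behind it (bot.grip_depth is the distance from the TCP to the grasp point, in m); z points along the fingers, y is the line along which they close (so a half turn about z gives the same grasp; the last joint's range is limited). The gripper opens to 85 mm and grips with 20 to 120 N. Pads are 22 mm wide; open, the fingers measure 114 mm over their backs; the gripper's body (76 mm by 85 mm) begins 54 mm behind the grasp point. The pads swing forward as they close: fully open they stand 13 mm farther back than shut.
Start: joints at [-1.287, 0.276, 1.505, -0, 1.361, -0.121], TCP at [0.226, -0.529, 0.231] pointing down, gripper open.
Joint ranges: [-2.89, 2.89], [-0.75, 2.08], [0.22, 2.7], [-1.18, 4.32], [0.11, 2.71], [-2.7, 2.7]. Speed limits (rad/s): [2.57, 2.57, 3.14, 3.14, 3.14, 3.14].

### API

Orientations are given as [roll, pitch, yaw] about the fixed x, y, z axes, in that order (R = Rz(yaw) Ry(pitch) Rx(roll)).
In Python, from cell import bot, viewer gives the robot as it stands. The module is installed in compiled form; this text tells all that it offers.
- The arm moves only by the tool step_arm, never from a script. Its argument "motion" is a list of rows, each a list of 6 numbers: the shift along the tool's x, y, z as a fraction of full scale, then the turn, a rotation vector about the tool's x, y, z as a fraction of full scale. In form: [[tx, ty, tz, rx, ry, rz], ...]. A call has 1 to 12 rows; each row shifts and turns the commanded pose from where the row before left it, along the tool's axes as they then stand; what a row does not reach is not made up. Full scale, the value 1, is 4 cm for a shift and 5 degrees for a turn. A row lasts 1/12 s, in which the tool goes at most 41.7 mm and 7.16 degrees, less where a joint would pass 70% of its speed; a pose out of reach is approached as far as the arm can. A call with a number of a shift or a turn outside -1 to 1 is refused whole. A call with a gripper value outside its range is refused whole. "gripper" is the finger opening in mm, from 0 to 85.4, set as the call begins (left out, the last holds). The fingers move at their own pace and stop on an object; the grip force is fixed at half the most. Time passes only in rows, so rows that do not move let the fingers close. It gives the time, the measured TCP pose, the force, the opening and the grip force at its end, in the units of the state.
- bot.get_state(): the state, without advancing time (a new reading comes with each control period).
- viewer.camera(name): name is "scene" or "side" or "wrist"; returns a dict with "pixels" (420x560x3 uint8, red, green, blue), "z_map" (420x560 float32, m along the optical axis (not along the pixel's ray), 0 where there is no reading), "intrinsics" (3x3 intrinsics, pixels), "rvec" (rotation vector, rad) and "tvec" (3), from world to camera coordinates, as OpenCV has them. Camera axes: x right, y down, z forward; pixel columns grow to the right and rows downward; lengths in m; the calibration is good to about 2 mm. The wrist camera is an equidistant fisheye: a pixel r from the principal point sees the ray r / f radians off the axis. A picture is of the moment at which its call begins.
- bot.job_done(): hands the job in; it is judged then, once.
The state is a dict: "time_s": time; "joint_positions": joint angles; "qd": joint speeds; "effort": joint torques, N m; "tool_pos": TCP position; "tcp_rot": TCP orientation; "wrist_force": force on the tool from outside, world axes, zero at the start; "torque": the same for the moment, N m; "width": finger opening in m; "finger_force": force on a finger pad.
Only numpy, scipy, OpenCV 4.12 (cv2) and the standard library are available. Lean on these libraries where they do the work, as an engineer would, in place of code of your own. Each camera call takes 0.05 s, during which the arm holds its last target. There are 200 camera calls.

## Working session

There is one attempt and no reset: what is moved stays moved. The work goes in short steps, Python scripts to look and compute and a tool call to move; the robot and the scene stay as the last step left them, time stands still between calls to the robot, and variables do not carry over. Pictures are saved under pics/ and viewed, at most 10 in all, crops included, and the job is handed in when it is done.

Besides the shell and the picture viewer there is one more tool, called after "Emit:" in YAML: its name, and indented under it one key for each argument. step_arm: Moves the arm, as the interface text tells. Shift numbers are shares of 4 cm and turn numbers shares of 5 degrees, none past 1 either way. Its arguments: {"type":"object","properties":{"motion":{"type":"array"},"gripper":{"type":"number"}},"required":["motion"]}

```bash
mkdir -p pics; cat > h.py <<'E'
import numpy as np, cv2
from cell import bot, viewer
def cloud(c):
    K=c["intrinsics"];z=c["z_map"];R=cv2.Rodrigues(np.array(c["rvec"],float))[0]
    v,u=np.mgrid[:z.shape[0],:z.shape[1]]
    P=np.stack([(u-K[0,2])/K[0,0]*z,(v-K[1,2])/K[1,1]*z,z],-1)
    W=(P-np.array(c["tvec"]).ravel())@R
    W[z<=0]=np.nan
    return W
E
python3 - <<'E'
from h import *
for n in("scene","side"):
    c=viewer.camera(n);np.savez(n+".npz",**c)
    cv2.imwrite(f"pics/{n}.png",c["pixels"][...,::-1])
    R=cv2.Rodrigues(np.array(c["rvec"],float))[0];print(n,-R.T@np.array(c["tvec"]).ravel())
print(bot.get_state())
E
```

```text
scene [0.32632325 0.45149761 0.68887576]
side [0.43258409 0.89446373 0.52359607]
{'time_s': 0.1, 'joint_positions': array([-1.28701415e+00,  2.76548265e-01,  1.50595257e+00,  5.87926271e-06,
        1.36068255e+00, -1.21009039e-01]), 'qd': array([ 9.84771092e-05, -2.23516815e-03, -1.69490470e-03,  1.12540526e-04,
       -3.76427021e-04,  1.55992436e-04]), 'effort': array([ 1.50941913e-03, -4.17700446e+01, -2.46404654e+01, -1.72218874e-04,
        5.71168202e-03,  4.18399907e-06]), 'tool_pos': array([ 0.22632004, -0.52811411,  0.23053828]), 'tcp_rot': array([-3.14001425e+00, -1.97729281e-04,  4.04789831e-01]), 'wrist_force': array([-0.25461312,  0.13941834,  0.06573091]), 'torque': array([-0.04502011, -0.07403114,  0.02244469]), 'finger_force': 0.0, 'width': 0.08525727674175262}
```

View pics/scene.png

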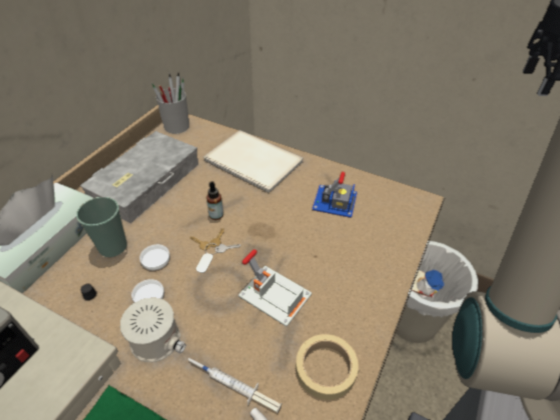

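View pics/side.png

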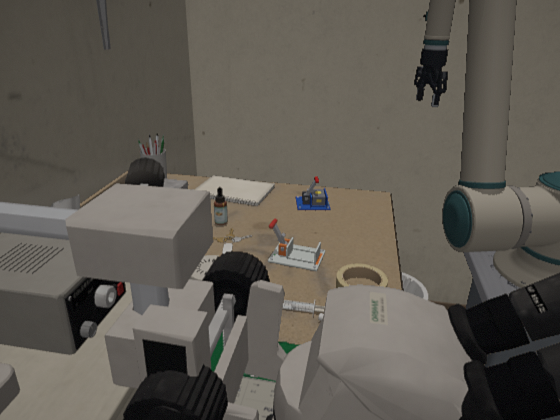

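The scene view shows the blue cradle near (336,200) with its red bar at (341,178). The white cradle is near (276,295) with its bar at (250,257). The bottle is at (215,202) and the tape at (327,365). Next I'll measure them.

```bash
cat > m.py <<'E'
from h import *
c=dict(np.load("scene.npz"));W=cloud(c);hsv=cv2.cvtColor(c["pixels"],cv2.COLOR_RGB2HSV)
H,S,V=[hsv[...,i].astype(int) for i in range(3)];v,u=np.mgrid[:420,:560]
def rep(n,m,rect=False):
    p=W[m&np.isfinite(W[...,0])]
    print(n,len(p),"med",np.median(p,0).round(4),"min",p.min(0).round(3),"max",p.max(0).round(3))
    if rect: r=cv2.minAreaRect((p[:,:2]*1000).astype(np.float32));print("  rect",r,cv2.boxPoints(r).round(0).tolist())
    return p
def box(a,b,c_,d):return (u>a)&(u<b)&(v>c_)&(v<d)
rep("bluebase",box(305,370,170,225)&(H>100)&(H<130)&(S>120)&(W[...,2]<0.012)&(W[...,2]>0.0),1)
rep("redblue",box(325,355,165,195)&((H<8)|(H>172))&(S>150),1)
rep("yellowtop",box(325,355,180,210)&(H>18)&(H<35)&(S>120))
rep("cart30-40",box(310,360,175,215)&(W[...,2]>0.031)&(W[...,2]<0.041),1)
rep("whitebase",box(230,320,260,330)&(S<60)&(V>120)&(W[...,2]<0.012)&(W[...,2]>0.003),1)
rep("redwhite",box(235,265,245,270)&((H<8)|(H>172))&(S>150),1)
rep("whitewalls",box(230,320,255,330)&(W[...,2]>0.03)&(W[...,2]<0.04),1)
rep("bottle",box(200,228,178,225)&(W[...,2]>0.02))
rep("tape",box(290,362,330,402)&(W[...,2]>0.018)&(W[...,2]<.03),1)
E
python3 m.py
```

```text
bluebase 364 med [ 0.5457 -0.2091  0.0055] min [ 0.485 -0.277  0.001] max [ 0.584 -0.187  0.012]
  rect ((535.4932250976562, -233.43203735351562), (87.50630950927734, 81.42481231689453), 11.512883186340332) [[484.0, -202.0], [501.0, -282.0], [586.0, -265.0], [570.0, -185.0]]
redblue 42 med [ 0.5268 -0.2359  0.0786] min [ 0.52  -0.255  0.076] max [ 0.534 -0.222  0.081]
  rect ((527.7283935546875, -238.60818481445312), (8.688490867614746, 34.0002326965332), 12.193284034729004) [[520.0, -223.0], [527.0, -256.0], [536.0, -254.0], [528.0, -221.0]]
yellowtop 40 med [ 0.5214 -0.2377  0.0353] min [ 0.513 -0.249  0.017] max [ 0.529 -0.212  0.038]
cart30-40 363 med [ 0.5211 -0.233   0.0351] min [ 0.492 -0.276  0.031] max [ 0.567 -0.204  0.041]
  rect ((530.8307495117188, -239.52748107910156), (67.3243408203125, 68.12753295898438), 12.221375465393066) [[491.0, -213.0], [505.0, -280.0], [571.0, -266.0], [557.0, -199.0]]
whitebase 1650 med [0.5319 0.0647 0.0056] min [0.477 0.005 0.003] max [0.598 0.103 0.012]
  rect ((537.4395751953125, 53.45379638671875), (87.02928161621094, 112.3150863647461), 
[... 244 characters left out ...]
91305542), 84.66796112060547) [[588.0, 31.0], [599.0, 30.0], [602.0, 64.0], [592.0, 65.0]]
whitewalls 236 med [0.5571 0.0533 0.0341] min [0.488 0.03  0.03 ] max [0.581 0.082 0.039]
  rect ((535.321533203125, 54.46839904785156), (44.73899841308594, 91.83601379394531), 82.71764373779297) [[487.0, 38.0], [578.0, 26.0], [584.0, 71.0], [493.0, 82.0]]
bottle 403 med [ 0.7479 -0.0641  0.0581] min [ 0.735 -0.085  0.02 ] max [ 0.768 -0.054  0.101]
tape 1448 med [0.3917 0.1472 0.0238] min [0.344 0.09  0.018] max [0.445 0.193 0.028]
  rect ((394.132568359375, 141.7164306640625), (100.51390838623047, 101.66270446777344), 28.928560256958008) [[326.0, 162.0], [375.0, 73.0], [463.0, 122.0], [414.0, 211.0]]
```

Emit:
step_arm:
  motion:
    - [0.83,-0.4,-0.05,0,0,0]
    - [0.83,-0.4,-0.05,0,0,0]
    - [0.83,-0.4,-0.05,0,0,0]
    - [0.83,-0.4,-0.05,0,0,0]
    - [0.83,-0.4,-0.05,0,0,0]
    - [0.83,-0.4,-0.05,0,0,0]
    - [0.83,-0.4,-0.05,0,0,0]
    - [0.83,-0.4,-0.05,0,0,0]
    - [0.83,-0.4,-0.05,0,0,0]
    - [0,0,0,0,0,0.8]
    - [0,0,0,0,0,0.8]
    - [0,0,0,0,0,0.75]
  gripper: 0

```text
time_s: 1.1
tool_pos: [0.4448, -0.2774, 0.2489]
tcp_rot: [-3.141, 0.001, 0.199]
wrist_force: [-0.3, -0.0, 0.1]
width: 0.0001
finger_force: 0.0
```

```bash
cat >> h.py <<'E'
def fcloud(c):
    K=c["intrinsics"];z=c["z_map"];R=cv2.Rodrigues(np.array(c["rvec"],float))[0]
    v,u=np.mgrid[:z.shape[0],:z.shape[1]]
    a=(u-K[0,2])/K[0,0];b=(v-K[1,2])/K[1,1];t=np.hypot(a,b)+1e-9
    k=np.tan(np.minimum(t,1.5))/t
    W=(np.stack([a*k*z,b*k*z,z],-1)-np.array(c["tvec"]).ravel())@R
    W[(z<=0)|(t>1.4)]=np.nan
    return W
def topdown(W,px,cx,cy,half=0.1,zlo=-.01,zhi=.12,s=0.0004):
    """ortho map: rows = -x.., returns image (x up, y left)"""
    n=int(2*half/s);im=np.zeros((n,n,3),np.uint8);zz=np.full((n,n),-1.)
    m=np.isfinite(W[...,0])&(W[...,2]>zlo)&(W[...,2]<zhi)
    for p,q in zip(W[m],px[m]):
        i=int((cx+half-p[0])/s);j=int((cy+half-p[1])/s)
        if 2<=i<n-2 and 2<=j<n-2 and p[2]>zz[i,j]: im[i-1:i+2,j-1:j+2]=q[::-1];zz[i-1:i+2,j-1:j+2]=p[2]
    return im
E
python3 - <<'E'
from h import *
c=viewer.camera("wrist");np.savez("w1.npz",**c);W=fcloud(c)
R=cv2.Rodrigues(np.array(c["rvec"],float))[0];print("cam",-R.T@np.array(c["tvec"]).ravel(),R[2],c["intrinsics"][0,0])
cv2.imwrite("pics/w1.png",c["pixels"][...,::-1])
print(np.isfinite(W[...,0]).mean())
E
```

```text
cam [ 0.5122179  -0.26314476  0.39186447] [-0.26910321 -0.05280448 -0.9616627 ] 325.19226210127806
0.9955399659863946
```

View pics/w1.png

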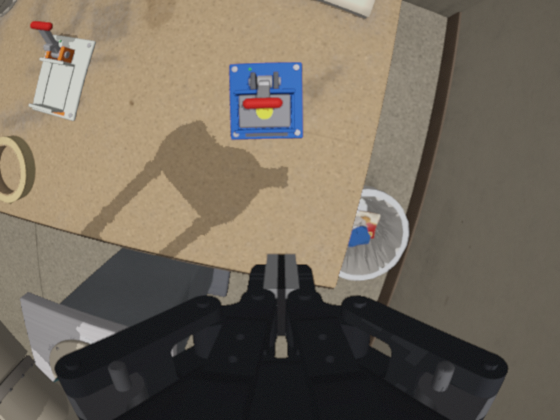

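The wrist view shows the blue cradle head-on at (266,100), with its bar at (262,103) and the grey cartridge and its yellow spot at (265,112). The white cradle is at (62,75). I'll fit the blue cradle from this view.

```bash
cat > m2.py <<'E'
from h import *
c=dict(np.load("w1.npz"));W=fcloud(c);hsv=cv2.cvtColor(c["pixels"],cv2.COLOR_RGB2HSV)
H,S,V=[hsv[...,i].astype(int) for i in range(3)];v,u=np.mgrid[:420,:560];Z=W[...,2]
def box(a,b,c_,d):return (u>a)&(u<b)&(v>c_)&(v<d)
def rep(n,m):
    p=W[m&np.isfinite(W[...,0])];r=cv2.minAreaRect((p[:,:2]*1000).astype(np.float32))
    print(n,len(p),"mean",p.mean(0).round(4),"z",p[:,2].min().round(3),p[:,2].max().round(3),"rect",np.round(r[0],1),np.round(r[1],1),round(r[2],1))
rep("base",box(220,312,52,148)&(Z>0.003)&(Z<0.012)&(S>60)&(H>95)&(H<135))
rep("bar",box(238,290,90,115)&((H<8)|(H>172))&(S>150))
rep("spot",box(250,280,100,125)&(H>18)&(H<35)&(S>120))
rep("cart",box(236,296,90,132)&(Z>.031)&(Z<.040)&(S<60))
rep("walls",box(225,305,60,140)&(Z>.031)&(Z<.040)&(H>95)&(H<135)&(S>80))
rep("wbase",box(20,110,25,130)&(Z>.003)&(Z<.012)&(S<50)&(V>130))
rep("wwalls",box(20,110,25,130)&(Z>.03)&(Z<.04))
rep("wbar",box(20,70,15,35)&((H<8)|(H>172))&(S>150))
E
python3 m2.py
```

```text
base 2590 mean [ 0.5438 -0.2398  0.0066] z 0.003 0.012 rect [ 536.5 -239.2] [91.7 85. ] 12.7
bar 359 mean [ 0.5285 -0.2412  0.0799] z 0.076 0.083 rect [ 528.6 -240.9] [ 9.6 36.3] 12.9
spot 136 mean [ 0.5206 -0.2424  0.0377] z 0.035 0.079 rect [ 520.  -242.8] [10.8 17.2] 17.6
cart 1005 mean [ 0.5195 -0.244   0.0363] z 0.033 0.039 rect [ 523.8 -241.3] [38.  54.5] 11.5
walls 462 mean [ 0.5243 -0.2429  0.036 ] z 0.031 0.039 rect [ 532.5 -240.5] [67.9 65.9] 12.4
wbase 2779 mean [0.5343 0.0449 0.007 ] z 0.003 0.012 rect [537.8  52.1] [ 87.6 112.5] 81.8
wwalls 360 mean [0.5446 0.0478 0.0349] z 0.03 0.04 rect [536.9  52.4] [46.7 94. ] 81.9
wbar 164 mean [0.5944 0.0413 0.0797] z 0.074 0.083 rect [595.1  43.2] [36.1  9.9] 81.2
```

Emit:
step_arm:
  motion:
    - [0.53,-0.14,0,0,0,-0.24]
    - [0.53,-0.14,0,0,0,0]
    - [0.53,-0.15,0.6,0,0,0]
    - [0,0,1,0,0,0]
    - [0,0,1,0,0,0]
    - [0,0,1,0,0,0]
    - [0,0,0.6,0,0,0]
    - [0,0,0.4,0,0,0]
    - [0,0,0,0,0,0]
  gripper: 0

```text
time_s: 1.9
tool_pos: [0.4999, -0.2465, 0.0611]
tcp_rot: [-3.135, 0.006, 0.222]
wrist_force: [-0.3, 0.3, -0.1]
width: 0.0001
finger_force: 0.0
```

Emit:
step_arm:
  motion:
    - [0.2,0,-0.05,0,0,0]
    - [0.2,0,-0.05,0,0,0]
    - [0.2,0,0,0,0,0]
    - [0.2,0,0,0,0,0]
    - [0.2,0,0,0,0,0]
    - [0.2,0,0,0,0,0]
    - [0.15,0,0,0,0,0]
    - [0,0,0,0,0,0]

```text
time_s: 2.57
tool_pos: [0.5583, -0.2365, 0.0702]
tcp_rot: [3.14, -0.003, 0.222]
wrist_force: [-0.4, 0.4, -0.6]
width: 0.0005
finger_force: 0.0
```

```bash
python3 - <<'E'
from h import *
s=bot.get_state();print(s["tool_pos"],s["wrist_force"])
c=viewer.camera("scene");np.savez("s2.npz",**c);W=cloud(c);hsv=cv2.cvtColor(c["pixels"],cv2.COLOR_RGB2HSV)
H,S=hsv[...,0].astype(int),hsv[...,1]
m=((H<8)|(H>172))&(S>150)&(abs(W[...,0]-.54)<.1)&(abs(W[...,1]+.24)<.06)&(W[...,2]>.06)
print(m.sum(),W[m].mean(0))
E
```

```text
[ 0.55832524 -0.23648159  0.07022227] [-0.40023469  0.40391523 -0.61553067]
39 [ 0.58100283 -0.22372769  0.07892581]
```

The bar now measures at about cradle x = +60, so the lever is open. Next I'll raise, centre over the cartridge, open and descend.

Emit:
step_arm:
  motion:
    - [0,0,-0.65,0,0,0]
    - [-0.3,-0.02,-0.6,0,0,0]
    - [-0.3,-0.02,0,0,0,0]
    - [-0.3,-0.02,0,0,0,0]
    - [0,0,0,0,0,0]
    - [0,0,0,0,0,0]
    - [0,0,0,0,0,0]
  gripper: 76

```text
time_s: 3.2
tool_pos: [0.5196, -0.2418, 0.1185]
tcp_rot: [-3.141, 0.001, 0.22]
wrist_force: [0.4, -0.7, -0.2]
width: 0.0757
finger_force: 0.0
```

```bash
python3 - <<'E'
from h import *
c=viewer.camera("wrist");np.savez("w2.npz",**c);W=fcloud(c)
hsv=cv2.cvtColor(c["pixels"],cv2.COLOR_RGB2HSV);H,S=hsv[...,0].astype(int),hsv[...,1];Z=W[...,2]
cv2.imwrite("pics/w2.png",c["pixels"][...,::-1])
m=(H>18)&(H<35)&(S>120)&(Z>.032)&(Z<.041)&(np.hypot(W[...,0]-.52,W[...,1]+.24)<.03)
p=W[m];print(len(p),p.mean(0),p.min(0),p.max(0))
E
```

```text
461 [ 0.52286586 -0.24210461  0.03674138] [ 0.51355872 -0.25095956  0.03489333] [ 0.53172275 -0.2333561   0.0382597 ]
```

View pics/w2.png

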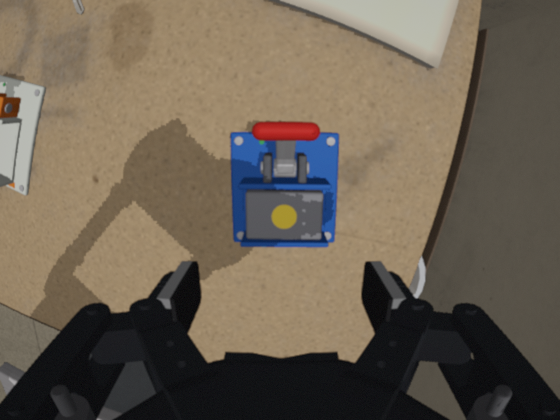

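The lever is open, with its bar at (286,131). The cartridge sits in the nest with its spot at (284,217), which is (0.5229, -0.2421) in the world. Now I'll descend.

Emit:
step_arm:
  motion:
    - [0.08,0,0.6,0,0,0]
    - [0,0,0.7,0,0,0]
    - [0,0,0.6,0,0,0]
    - [0,0,0.4,0,0,0]
    - [0,0,0.3,0,0,0]
    - [0,0,0.1,0,0,0]
    - [0,0,0,0,0,0]

```text
time_s: 3.83
tool_pos: [0.5226, -0.2407, 0.0097]
tcp_rot: [-3.139, 0.002, 0.221]
wrist_force: [0.1, 0.2, 1.2]
width: 0.0757
finger_force: 0.0
```

Emit:
step_arm:
  motion:
    - [0,0.02,-0.04,0,0,0]
    - [0,0,0,0,0,0]
    - [0,0,0,0,0,0]
    - [0,0,0,0,0,0]
    - [0,0,0,0,0,0]
    - [0,0,0,0,0,0]
    - [0,0,0,0,0,0]
    - [0,0,0,0,0,0]
  gripper: 40

```text
time_s: 4.5
tool_pos: [0.5244, -0.2427, 0.0143]
tcp_rot: [3.139, -0.002, 0.221]
wrist_force: [0.3, 0.5, 6.6]
width: 0.0546
finger_force: 65.9
```

Emit:
step_arm:
  motion:
    - [0,0,-0.2,0,0,0]
    - [0,0,-0.3,0,0,0]
    - [0,0,-0.5,0,0,0]
    - [0,0,-0.6,0,0,0]
    - [0,0,-0.5,0,0,0]
    - [0,0,-0.3,0,0,0]
    - [0,0,0,0,0,0]
    - [0,0,0,0,0,0]

```text
time_s: 5.17
tool_pos: [0.5231, -0.242, 0.1094]
tcp_rot: [3.141, -0.001, 0.221]
wrist_force: [-0.4, -0.4, -1.4]
width: 0.0548
finger_force: 65.1
```

```bash
python3 - <<'E'
from h import *
s=bot.get_state();print(s["tool_pos"],s["tcp_rot"],s["wrist_force"],s["width"],s["finger_force"])
c=viewer.camera("wrist");cv2.imwrite("pics/w3.png",c["pixels"][...,::-1])
c=viewer.camera("side");W=cloud(c);t=s["tool_pos"]
m=(np.hypot(W[...,0]-t[0],W[...,1]-t[1])<.06)&(W[...,2]>.04)&(W[...,2]<t[2]+.04)
p=W[m];print(np.histogram(p[:,2],bins=np.arange(.04,.16,.01)), p.min(0))
E
```

```text
[ 0.52312488 -0.24197297  0.10939881] [ 3.14094509e+00 -5.43335355e-04  2.20665542e-01] [-0.41994129 -0.4340022  -1.41236904] 0.054770734493039375 65.06578087806702
(array([18, 22, 12,  5,  3,  0, 30, 41, 56, 73, 34]), array([0.04, 0.05, 0.06, 0.07, 0.08, 0.09, 0.1 , 0.11, 0.12, 0.13, 0.14,
       0.15])) [ 0.49872727 -0.2778457   0.04019617]
```

View pics/w3.png

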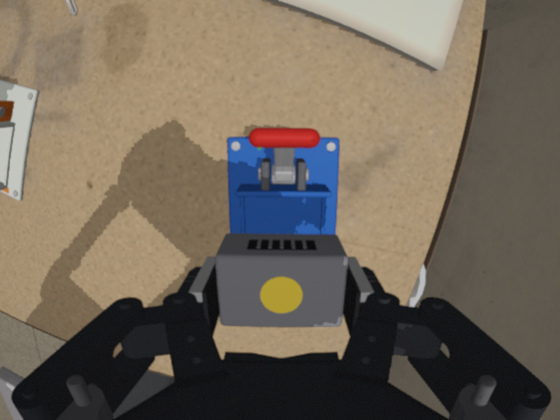

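The cartridge is held squarely, with its spot at (281,295) and the nest empty behind it. I'll carry it to the gap and turn it to the white cradle's heading.

Emit:
step_arm:
  motion:
    - [0.1,-0.76,0,0,0,0]
    - [0.1,-0.76,0,0,0,0]
    - [0.1,-0.76,0,0,0,0]
    - [0.1,-0.75,0,0,0,0]
    - [0.1,-0.75,0,0,0,0]
    - [0,0,0,0,0,-1]
    - [0,0,0,0,0,-1]
    - [0,0,0,0,0,-1]
    - [0,0,0,0,0,-1]
    - [0,0,0,0,0,-1]
    - [0,0,0,0,0,-1]
    - [0,0,0,0,0,-1]

```text
time_s: 6.27
tool_pos: [0.5085, -0.0897, 0.1074]
tcp_rot: [-3.139, 0.001, 0.836]
wrist_force: [0.2, -0.2, -1.2]
width: 0.0548
finger_force: 65.1
```

Emit:
step_arm:
  motion:
    - [0,0,0.3,0,0,-1]
    - [0,0,0.3,0,0,-1]
    - [0,0,0.3,0,0,-1]
    - [0,0,0.3,0,0,-1]
    - [0,0,0.3,0,0,-1]
    - [0,0,0.3,0,0,-1]
    - [0,0,0.2,0,0,-0.84]
    - [0,0,0,0,0,0]
    - [0,0,0,0,0,0]

```text
time_s: 7.02
tool_pos: [0.5085, -0.0898, 0.0276]
tcp_rot: [-3.138, -0.0, 1.427]
wrist_force: [0.8, -0.2, -1.7]
width: 0.055
finger_force: 65.0
```

Next I'll lower it slowly until it touches down.

Emit:
step_arm:
  motion:
    - [0,0,0.2,0,0,0]
    - [0,0,0.1,0,0,0]
    - [0,0,0.08,0,0,0]
    - [0,0,0.04,0,0,0]
    - [0,0,0,0,0,0]
    - [0,0,0,0,0,0]

```text
time_s: 7.52
tool_pos: [0.5097, -0.0902, 0.0121]
tcp_rot: [3.141, 0.0, 1.428]
wrist_force: [0.3, 0.4, -0.4]
width: 0.0549
finger_force: 65.0
```

Emit:
step_arm:
  motion:
    - [0,0,0.03,0,0,0]
    - [0,0,0.03,0,0,0]
    - [0,0,0,0,0,0]
    - [0,0,0,0,0,0]

```text
time_s: 7.85
tool_pos: [0.5096, -0.0901, 0.0097]
tcp_rot: [3.142, 0.0, 1.428]
wrist_force: [-0.0, -0.3, -0.8]
width: 0.0544
finger_force: 65.0
```

Emit:
step_arm:
  motion:
    - [0,0,0.03,0,0,0]
    - [0,0,0.02,0,0,0]
    - [0,0,0,0,0,0]
    - [0,0,0,0,0,0]

```text
time_s: 8.18
tool_pos: [0.5098, -0.0902, 0.0083]
tcp_rot: [3.141, 0.0, 1.428]
wrist_force: [-1.4, 0.0, 5.1]
width: 0.0546
finger_force: 65.6
```

It has touched down, with 5 N upward at the wrist. I'll release and raise.

Emit:
step_arm:
  motion:
    - [0,0,0,0,0,0]
    - [0,0,0,0,0,0]
    - [0,0,0,0,0,0]
    - [0,0,-0.4,0,0,0]
    - [0,0,-0.7,0,0,0]
    - [0,0,-0.7,0,0,0]
    - [0,0,-0.7,0,0,0]
    - [0,0,0,0,0,1]
    - [0,0,0,0,0,1]
    - [0,0,0,0,0,1]
    - [0,0,0,0,0,1]
    - [0,0,0,0,0,1]
  gripper: 76

```text
time_s: 9.18
tool_pos: [0.5096, -0.0901, 0.1076]
tcp_rot: [-3.142, 0.0, 0.988]
wrist_force: [-0.1, -0.1, -0.4]
width: 0.0758
finger_force: 0.0
```

Emit:
step_arm:
  motion:
    - [0,0,0,0,0,1]
    - [0,0,0,0,0,1]
    - [0,0,0,0,0,1]
    - [0,0,0,0,0,1]
    - [0,0,0,0,0,1]
    - [0,0,0,0,0,1]
    - [0,0,0,0,0,1]
    - [0,0,0,0,0,1]
    - [0,0,0,0,0,1]
    - [0,0,0,0,0,1]
    - [0,0,0,0,0,1]

```text
time_s: 10.1
tool_pos: [0.5095, -0.0901, 0.1074]
tcp_rot: [-3.142, 0.0, 0.028]
wrist_force: [0.0, -0.9, 0.9]
width: 0.0761
finger_force: 0.0
```

Emit:
step_arm:
  motion:
    - [0,0,0,0,0,1]
    - [0,0,0,0,0,1]
    - [0,0,0,0,0,0]
    - [0,0,0,0,0,0]

```text
time_s: 10.43
tool_pos: [0.5095, -0.0901, 0.1074]
tcp_rot: [3.142, 0.0, -0.14]
wrist_force: [0.7, -0.1, 0.9]
width: 0.0762
finger_force: 0.0
```

```bash
python3 - <<'E'
from h import *
s=bot.get_state();print(s["tool_pos"],s["tcp_rot"])
c=viewer.camera("wrist");np.savez("w4.npz",**c);W=fcloud(c)
hsv=cv2.cvtColor(c["pixels"],cv2.COLOR_RGB2HSV);H,S,V=[hsv[...,i].astype(int) for i in range(3)];X,Y,Z=np.moveaxis(W,-1,0)
cv2.imwrite("pics/w4.png",c["pixels"][...,::-1])
def rep(n,m):
    p=W[m];r=cv2.minAreaRect((p[:,:2]*1000).astype(np.float32))
    print(n,len(p),"mean",p.mean(0).round(4),"rect",np.round(r[0],1),np.round(r[1],1),round(r[2],1))
n=np.hypot(X-.51,Y+.09)<.045
rep("spot",n&(H>18)&(H<35)&(S>120)&(Z>.026)&(Z<.036))
rep("cart",n&(Z>.026)&(Z<.036))
w=(X>.46)&(X<.62)&(Y<.12)
rep("wbase",w&(Y>-.01)&(Z>.003)&(Z<.012)&(S<50)&(V>130))
rep("wwalls",w&(Y>0.01)&(Z>.03)&(Z<.04))
rep("wbar",w&(Y>0)&(Z>.07)&((H<8)|(H>172))&(S>150))
E
```

```text
[ 0.50953905 -0.09009439  0.1074498 ] [ 3.14159191e+00  3.77215670e-04 -1.40178226e-01]
spot 482 mean [ 0.509  -0.0902  0.0308] rect [509.1 -90.1] [17.1 17.7] 82.4
cart 3717 mean [ 0.5107 -0.0902  0.0304] rect [509.4 -90.2] [36. 55.] 81.1
wbase 7217 mean [0.5381 0.0449 0.0068] rect [538.8  52.5] [ 86.3 110.6] 82.3
wwalls 1162 mean [0.5418 0.0478 0.0347] rect [536.9  52.5] [46.7 93.8] 82.4
wbar 677 mean [0.5952 0.0412 0.0796] rect [595.5  43.1] [37.8 10.3] 81.9
```

View pics/w4.png

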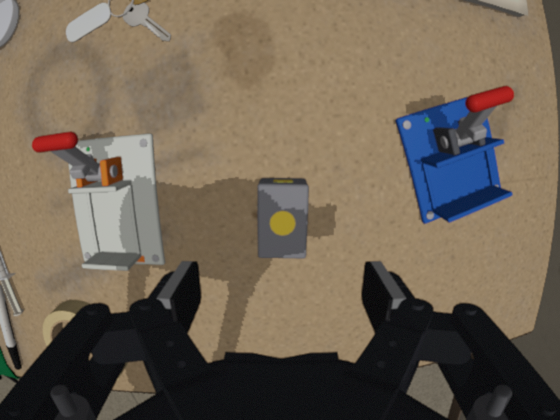

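The cartridge stands upright in the gap at (283,218), aligned with the fingers. The white cradle is at (115,200), empty, with its lever open and the bar at (55,142). I'll take the cartridge by its long sides.

Emit:
step_arm:
  motion:
    - [0,0,0.6,0,0,0]
    - [0,0,0.7,0,0,0]
    - [0,0,0.6,0,0,0]
    - [0,0,0.4,0,0,0]
    - [0,0,0.16,0,0,0]
    - [0,0,0,0,0,0]
    - [0,0,0,0,0,0]

```text
time_s: 11.07
tool_pos: [0.5101, -0.0903, 0.0096]
tcp_rot: [3.141, -0.0, -0.142]
wrist_force: [1.0, 0.3, 0.2]
width: 0.0759
finger_force: 0.0
```

Emit:
step_arm:
  motion:
    - [0,0,0,0,0,0]
    - [0,0,0,0,0,0]
    - [0,0,0,0,0,0]
    - [0,0,0,0,0,0]
    - [0,0,0,0,0,0]
    - [0,0,0,0,0,0]
    - [0,0,0,0,0,0]
    - [0,0,0,0,0,0]
  gripper: 20

```text
time_s: 11.73
tool_pos: [0.5106, -0.0904, 0.0106]
tcp_rot: [3.141, -0.003, -0.142]
wrist_force: [-0.1, 0.6, 6.3]
width: 0.0346
finger_force: 61.7
```

Emit:
step_arm:
  motion:
    - [0,0,-0.2,0,0,0]
    - [0,0,-0.4,0,0,0]
    - [0,0,-0.6,0,0,0]
    - [0,0,-0.5,0,0,0]
    - [0,0,-0.3,0,0,0]
    - [-0.03,-0.73,0,0,0,0]
    - [-0.03,-0.72,0,0,0,0]
    - [-0.03,-0.72,0,0,0,0]
    - [-0.03,-0.72,0,0,0,0]
    - [-0.02,-0.72,0,0,0,0]
    - [0,0,0,0,0,0]
    - [0,0,0,0,0,0]

```text
time_s: 12.73
tool_pos: [0.5244, 0.0549, 0.0896]
tcp_rot: [3.141, -0.0, -0.139]
wrist_force: [-0.3, -0.2, -1.3]
width: 0.0348
finger_force: 60.8
```

```bash
python3 - <<'E'
from h import *
s=bot.get_state();print(s["tool_pos"],s["tcp_rot"],s["width"],s["finger_force"])
c=viewer.camera("wrist");np.savez("w5.npz",**c);W=fcloud(c)
hsv=cv2.cvtColor(c["pixels"],cv2.COLOR_RGB2HSV);H,S,V=[hsv[...,i].astype(int) for i in range(3)];X,Y,Z=np.moveaxis(W,-1,0)
cv2.imwrite("pics/w5.png",c["pixels"][...,::-1])
def rep(n,m):
    p=W[m];r=cv2.minAreaRect((p[:,:2]*1000).astype(np.float32))
    print(n,len(p),"mean",p.mean(0).round(4),"z",p[:,2].min().round(3),p[:,2].max().round(3),"rect",np.round(r[0],1),np.round(r[1],1),round(r[2],1))
t=s["tool_pos"]
n=(np.hypot(X-t[0],Y-t[1])<.04)
rep("spot",n&(H>18)&(H<35)&(S>120)&(Z>.08))
rep("cart top",n&(Z>.1)&(Z<.125)&(S<60))
rep("wbar",(Z>.07)&(Z<.09)&((H<8)|(H>172))&(S>150)&(X>.55))
rep("wbase",(X>.46)&(X<.62)&(abs(Y-.05)<.07)&(Z>.003)&(Z<.012)&(S<50)&(V>130))
rep("wall",(X>.53)&(X<.62)&(abs(Y-.05)<.05)&(Z>.03)&(Z<.04))
E
```

```text
[0.52436942 0.05485097 0.08959553] [ 3.14131708e+00 -9.77177979e-05 -1.39217489e-01] 0.03479581140560605 60.78709959983826
spot 1401 mean [0.5277 0.0549 0.108 ] z 0.092 0.112 rect [532.7  54.1] [17.4 38.1] 81.1
cart top 9854 mean [0.5286 0.0548 0.11  ] z 0.1 0.125 rect [523.8  55.9] [61.7 56.6] 80.3
wbar 1594 mean [0.5959 0.0451 0.0797] z 0.076 0.083 rect [595.9  45.1] [38.  10.2] 82.1
wbase 8735 mean [0.5533 0.0496 0.0065] z 0.003 0.012 rect [541.2  52.3] [ 86.8 105.5] 82.2
wall 1276 mean [0.5631 0.049  0.0346] z 0.03 0.038 rect [566.2  48.7] [45.2 24.1] 82.1
```

View pics/w5.png

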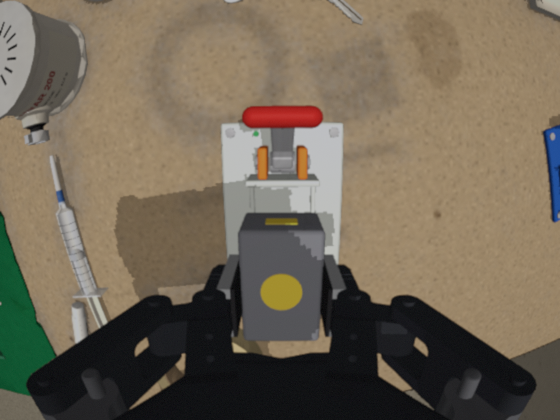

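The cartridge is held over the white cradle, with its spot at (281,292). The far nest wall is at (283,181) and the bar at (282,117), all in line. I'll get a clean relative fix from this same picture.

```bash
python3 - <<'E'
from h import *
c=dict(np.load("w5.npz"));W=fcloud(c)
hsv=cv2.cvtColor(c["pixels"],cv2.COLOR_RGB2HSV);H,S,V=[hsv[...,i].astype(int) for i in range(3)];X,Y,Z=np.moveaxis(W,-1,0)
v,u=np.mgrid[:420,:560]
def rep(n,m):
    p=W[m];r=cv2.minAreaRect((p[:,:2]*1000).astype(np.float32))
    print(n,len(p),"mean",p.mean(0).round(4),"rect",np.round(r[0],1),np.round(r[1],1),round(r[2],1))
rep("spot",(u>255)&(u<308)&(v>268)&(v<315)&(H>18)&(H<35)&(S>120))
rep("top",(u>243)&(u<320)&(v>225)&(v<343)&(abs(Z-.1095)<.006))
print(np.median(Z[270:320,260:300]))
a=np.deg2rad(-7.9);d=np.array([np.cos(a),np.sin(a)]);o=np.array([.5245,.0547])
# profile: far nest wall (outer -> x=34) and lip edges in cradle frame
q=W[...,:2]-o;qx=q@d;qy=q@np.array([-d[1],d[0]])
m=(qx>26)&(qx>.026)&(qx<.042)&(abs(qy)<.03)&(Z>.032)&(Z<.04)
print("wall x",np.percentile(qx[m],[1,5,50,95,99]).round(4),"y",np.percentile(qy[m],[1,99]).round(4),m.sum())
m=(qx>.06)&(Z>.06)&(((H<8)|(H>172))&(S>150));print("bar y",qy[m].min(),qy[m].max(),"x",qx[m].min(),qx[m].max())
E
```

```text
spot 1186 mean [nan nan nan] rect [522.7  56. ] [12.8 16.7] 50.3
top 8693 mean [0.5263 0.0549 0.1094] rect [523.   54.9] [35.1 57.5] 80.9
nanTraceback (most recent call last):
  File "<stdin>", line 15, in <module>
    return _quantile_unchecked(
        a, q, axis, out, overwrite_input, method, keepdims, weights)
    return _ureduce(a,
                    func=_quantile_ureduce_func,
    ...<5 lines>...
                    overwrite_input=overwrite_input,
                    method=method)
    r = func(a, **kwargs)
    result = _quantile(arr,
                       quantiles=q,
    ...<2 lines>...
                       out=out,
                       weights=wgt)
    slices_having_nans = np.isnan(arr[-1, ...])
                                  ~~~^^^^^^^^^
IndexError: index -1 is out of bounds for axis 0 with size 0
```

Emit:
step_arm:
  motion:
    - [0.035,0,0.3,0,0,0]
    - [0,0,0.4,0,0,0]
    - [0,0,0.25,0,0,0]
    - [0,0,0.15,0,0,0]
    - [0,0,0.1,0,0,0]
    - [0,0,0.1,0,0,0]
    - [0,0,0.1,0,0,0]
    - [0,0,0,0,0,0]
    - [0,0,0,0,0,0]

```text
time_s: 13.53
tool_pos: [0.5261, 0.0533, 0.0333]
tcp_rot: [3.142, -0.0, -0.142]
wrist_force: [-0.4, 0.6, -1.1]
width: 0.0349
finger_force: 60.8
```

Emit:
step_arm:
  motion:
    - [0,-0.02,0.1,0,0,0]
    - [0,0,0.1,0,0,0]
    - [0,0,0.08,0,0,0]
    - [0,0,0.06,0,0,0]
    - [0,0,0,0,0,0]
    - [0,0,0,0,0,0]

```text
time_s: 14.03
tool_pos: [0.5259, 0.0542, 0.0194]
tcp_rot: [3.141, 0.0, -0.142]
wrist_force: [0.3, 0.2, -0.2]
width: 0.0351
finger_force: 60.8
```

Emit:
step_arm:
  motion:
    - [0,0,0.04,0,0,0]
    - [0,0,0.03,0,0,0]
    - [0,0,0,0,0,0]
    - [0,0,0,0,0,0]

```text
time_s: 14.37
tool_pos: [0.5261, 0.0542, 0.0169]
tcp_rot: [3.141, 0.0, -0.142]
wrist_force: [-0.5, -0.7, -2.0]
width: 0.0351
finger_force: 60.8
```

Emit:
step_arm:
  motion:
    - [0,0,0.03,0,0,0]
    - [0,0,0.02,0,0,0]
    - [0,0,0,0,0,0]
    - [0,0,0,0,0,0]

```text
time_s: 14.7
tool_pos: [0.5262, 0.0542, 0.0166]
tcp_rot: [3.142, -0.001, -0.142]
wrist_force: [-3.6, 0.7, 11.3]
width: 0.0349
finger_force: 62.4
```

It seated at the predicted height, with 11 N of contact. I'll release and raise.

Emit:
step_arm:
  motion:
    - [0,0,0,0,0,0]
    - [0,0,0,0,0,0]
    - [0,0,0,0,0,0]
    - [0,0,0,0,0,0]
    - [0,0,-0.3,0,0,0]
    - [0,0,-0.6,0,0,0]
    - [0,0,-0.8,0,0,0]
    - [0,0,-0.8,0,0,0]
    - [0,0,-0.5,0,0,0]
    - [0,0,0,0,0,0]
  gripper: 65

```text
time_s: 15.53
tool_pos: [0.5294, 0.0542, 0.1394]
tcp_rot: [-3.141, -0.009, -0.142]
wrist_force: [0.5, 0.6, 0.3]
width: 0.0652
finger_force: 0.0
```

```bash
python3 - <<'E'
from h import *
s=bot.get_state();print(s["tool_pos"],s["tcp_rot"])
c=viewer.camera("wrist");np.savez("w6.npz",**c);W=fcloud(c)
hsv=cv2.cvtColor(c["pixels"],cv2.COLOR_RGB2HSV);H,S,V=[hsv[...,i].astype(int) for i in range(3)];X,Y,Z=np.moveaxis(W,-1,0)
cv2.imwrite("pics/w6.png",c["pixels"][...,::-1])
m=(np.hypot(X-.5245,Y-.0547)<.03)&(H>18)&(H<35)&(S>120)&(Z>.02)&(Z<.06);p=W[m]
print("spot",len(p),p.mean(0),p[:,2].min(),p[:,2].max())
m=(Z>.07)&(Z<.09)&((H<8)|(H>172))&(S>150)&(X>.5)&(Y>0);p=W[m];r=cv2.minAreaRect((p[:,:2]*1000).astype(np.float32));print("bar",r)
E
```

```text
[0.52943437 0.05415277 0.1393865 ] [-3.14057684 -0.00947554 -0.14231428]
spot 388 [0.52493879 0.05510927 0.03673062] 0.034991078088861816 0.038971386643015166
bar ((595.98779296875, 45.35778045654297), (37.62005615234375, 10.182416915893555), 82.05168914794922)
```

View pics/w6.png

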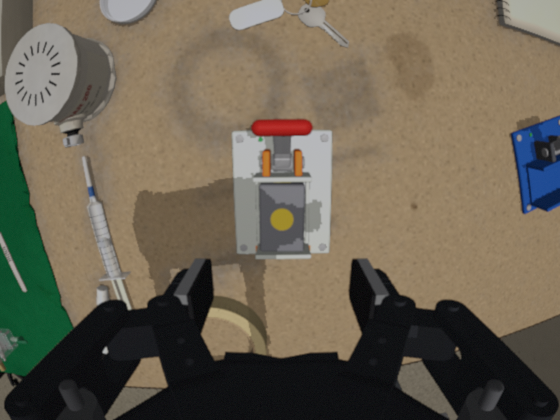

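The cartridge is seated with its spot at (282,219), which is (0.525, 0.055). The lever is still open, with its bar at (282,128). I'll shut the fingers and go beyond the bar.

Emit:
step_arm:
  motion:
    - [0.6,0,0,0,0,0]
    - [0.6,0,0,0,0,0]
    - [0.6,0,0,0,0,0]
    - [0.6,0,0,0,0,0]
    - [0,0,0,0,0,0]
    - [0,0,0.6,0,0,0]
    - [0,0,0.6,0,0,0]
    - [0,0,0.4,0,0,0]
    - [0,0,0.25,0,0,0]
    - [0,0,0,0,0,0]
    - [0,0,0,0,0,0]
  gripper: 0

```text
time_s: 16.5
tool_pos: [0.6204, 0.0407, 0.0599]
tcp_rot: [3.141, 0.002, -0.142]
wrist_force: [0.7, -0.0, 0.2]
width: 0.0003
finger_force: 0.0
```

Emit:
step_arm:
  motion:
    - [-0.2,0,-0.06,0,0,0]
    - [-0.2,0,-0.06,0,0,0]
    - [-0.2,0,0,0,0,0]
    - [-0.2,0,0,0,0,0]
    - [-0.2,0,0,0,0,0]
    - [-0.2,0,0,0,0,0]
    - [-0.1,0,0,0,0,0]
    - [0,0,0,0,0,0]
    - [0,0,0,0,0,0]

```text
time_s: 17.25
tool_pos: [0.5686, 0.0482, 0.0656]
tcp_rot: [3.141, 0.001, -0.142]
wrist_force: [0.6, -0.1, -0.4]
width: 0.0001
finger_force: 0.0
```

Emit:
step_arm:
  motion:
    - [0.4,0,0,0,0,0]
    - [0.4,0,-0.6,0,0,0]
    - [0,0,-0.8,0,0,0]
    - [0,0,-0.8,0,0,0]
    - [-0.7,0,-0.4,0,0,0]
    - [-0.9,0,0,0,0,0]
    - [-0.9,0,0,0,0,0]
    - [0,0,0,0,0,0]
    - [0,0,0,0,0,0]

```text
time_s: 18.0
tool_pos: [0.5003, 0.0579, 0.1696]
tcp_rot: [3.141, 0.001, -0.142]
wrist_force: [0.1, -0.3, 0.3]
width: -0.0003
finger_force: 0.0
```

```bash
python3 - <<'E'
from h import *
s=bot.get_state();print(s["tool_pos"],s["wrist_force"])
c=viewer.camera("wrist");W=fcloud(c)
hsv=cv2.cvtColor(c["pixels"],cv2.COLOR_RGB2HSV);H,S,V=[hsv[...,i].astype(int) for i in range(3)];X,Y,Z=np.moveaxis(W,-1,0)
cv2.imwrite("pics/w7.png",c["pixels"][...,::-1])
m=(np.hypot(X-.5245,Y-.0547)<.03)&(H>18)&(H<35)&(S>120)&(Z>.02)&(Z<.06);p=W[m]
print("spot",len(p),p.mean(0))
m=(Z>.06)&(Z<.09)&((H<8)|(H>172))&(S>150)&(X>.5)&(Y>0);p=W[m];print("bar",p.mean(0),cv2.minAreaRect((p[:,:2]*1000).astype(np.float32)))
E
```

```text
[0.50034107 0.0579338  0.16960942] [ 0.06967923 -0.33362772  0.34622735]
spot 255 [0.52363695 0.05547132 0.03696508]
bar [0.54107624 0.05234808 0.0798791 ] ((541.003662109375, 52.04200744628906), (36.220401763916016, 9.505875587463379), 81.89421081542969)
```

View pics/w7.png

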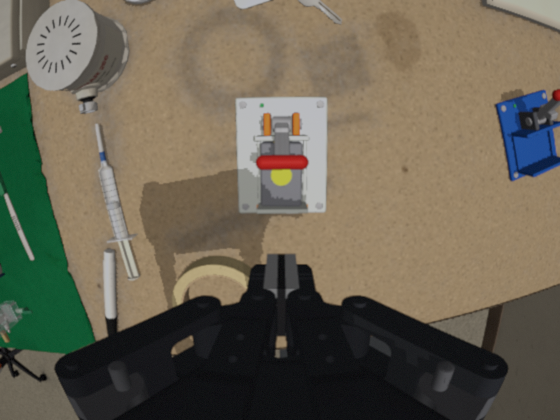

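The white lever is closed: its bar is at (282,162), or cradle x of about +16, which is the closed end. The hook is over the cartridge and the arm is clear, so I'll hand it in.

```bash
python3 -c "
from cell import bot
print(bot.job_done())"
```

```text
the job is handed in; nothing more can be done
None
```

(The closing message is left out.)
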